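# Tap the vise wedge tight

## Task

Take the soft-faced hammer by its handle and tap the wooden wedge in the little vise further in, with at least three separate, controlled taps on its red-marked butt, drawing the hammer clearly back after each, until the wedge stops advancing and grips the steel blank tight (firm taps of about 20 N, never over 30 N). Touch wedge and blank with the hammer only, then lay the hammer down on the yellow mat, with head and grip over the mat, let go, and leave everything else as it is.

Things in the scene. Friction and masses are not known exactly. Their poses are not given: they have to be found in the camera images.
- vise: Fixed wooden wedge vise, base plate 150 (x) x 170 (y) x 12 mm; origin at the centre of the underside, on the work surface. Its +y is the direction in which the wedge is driven. On it, a dark slanting cheek on the -x side, y -30 to +60 mm, set up to 3 mm nearer or farther each time, top 46 mm above the work surface; fence on the +x side.
- fence: Dark wooden stop bar 22 x 100 x 34 mm screwed to the vise base, square to it; set a little nearer or farther each time. Origin: bottom centre of the face that looks to the wedge (-x). A 22 mm high stop for the blank's end stands at its +y end.
- blank: Loose steel blank 16 (x) x 80 (y) x 36 (z) mm, standing on the vise base between wedge and fence; origin at the centre of its underside. The wedge squeezes it against the fence.
- wedge_butt (a point): Centre of the butt (thick end, red mark, 29 mm wide, 34 mm high) of the loose light-wood wedge, 17 mm above the vise base's top. The butt faces the vise's -y. Before jamming the wedge slides almost freely (under 2 N); once jammed, firm taps of 18 to 25 N seat it tight, and over 32 N it bruises.
- wedge_centre (a point): Mid-length of the wedge, half-way up; its +y points to its tip. 120 mm long, straight side to the blank, tapering 1 mm in 8 mm to 14.5 mm at the tip. It lies loose on the vise base in the narrowing gap between cheek and blank and jams 20 to 85 mm further in: exactly where has to be felt.
- hammer_grip (a point): Where to hold the hammer's flat-sided handle (14 mm wide in y, 18 mm high), half-way up; x runs along the handle to the head, y is the striking direction, z up. The handle may shift a few mm in the hand under taps; it reaches 73 mm behind this point. 0.18 kg. It starts lying level on an aluminium rest, this point 25 mm above the work surface, the rest's top 8 mm above it.
- hammer_head (a point): Centre of the hammer's head, 50 mm ahead (+x) of hammer_grip at the same height: 34 mm (x) x 70 mm (y) x 34 mm (z), with a flat red striking face at either end, 35 mm from this point along +y and -y.
- mat: Yellow hard silicone mat, 200 (x) x 170 (y) x 5 mm, fixed; origin at the centre of its underside, on the work surface.
- rest: Fixed aluminium hammer rest, 165 (x) x 90 (y) x 8 mm, with a saddle for the handle's tail at 60 mm to -x, its cheeks 26 mm high; origin at the centre of its underside, on the work surface.
- bowl: Lidded ceramic bowl, 114 mm across, 84 mm high; origin at the centre of its underside. Leave alone.
- file_stand: Grey plastic stand 60 x 90 x 30 mm with an upright needle file, 150 mm high in all; origin at the centre of its underside. Leave alone.
- jar: Small jar, 60 mm across, 80 mm high; origin at the centre of its underside. Leave alone.
- hammer: The whole hammer (origin: 17 mm straight below hammer_grip; same axes).
- wedge: The whole wedge (origin: 17 mm straight below wedge_centre; same axes).

How it is judged:
On the way, in this order (a step that is already met when the one before it is completed fails the run):
1. the hammer is lifted off its rest (height (world z) of hammer_head above 0.04 m and contact force between hammer and rest below 0.05 N and contact force between hammer and the fingers above 1 N), for 0.1 s.
2. the hammer taps the wedge (contact force between hammer and wedge above 2 N).
3. the hammer is drawn back clear (7 mm or more) (contact force between hammer and wedge below 0.05 N and distance between hammer_head and wedge_butt above 0.042 m).
4. second tap (contact force between hammer and wedge above 2 N).
5. the hammer is drawn back clear again (all of step 3).
6. third tap (contact force between hammer and wedge above 2 N).
7. with the hammer drawn back clear, the wedge squeezes the blank against the fence with more than 9 N (all of step 5 and contact force between wedge and blank above 9 N and contact force between blank and fence above 9 N), for 0.2 s.
8. the hammer lies on the mat, let go (contact force between hammer and mat above 0.3 N and contact force between hammer and the fingers below 0.05 N), for 0.2 s.
At the end, for the whole second after the job is handed in: The wedge, untouched, squeezes the blank, and the blank the fence, with more than 9 N each; wedge and blank stand upright (within 0.1 rad); the hammer lies still on the mat, flat within 0.2 rad, with head centre and grip point inside the mat's outline (contact force between wedge and blank above 9 N and contact force between blank and fence above 9 N and angle between each of wedge, blank's own z axis and vertical below 0.1 rad and linear speed of wedge below 0.01 m/s and contact force between hammer and mat above 0.3 N and angle between hammer's own z axis and vertical below 0.2 rad and linear speed of hammer below 0.02 m/s and x of hammer_head in the frame of mat between -0.1 and 0.1 m and y of hammer_head in the frame of mat between -0.085 and 0.085 m and x of hammer_grip in the frame of mat between -0.1 and 0.1 m and y of hammer_grip in the frame of mat between -0.085 and 0.085 m).
It fails at once if the hammer strikes or presses the wedge with more than 32 N (contact force between hammer and wedge above 32 N).
It fails at once if the gripper touches the wedge or the blank (contact force between any of the arm, the fingers and wedge above 0.5 N or contact force between any of the fingers, the arm and blank above 0.5 N).
It fails at once if the hammer touches the blank (contact force between hammer and blank above 1 N).
It fails at once if bowl, file stand or jar is moved more than 15 mm (distance of any of bowl, file_stand, jar from where it was at the start of the episode above 0.015 m).
It also fails if it takes over 61 s, if anything falls off the work surface, if the arm or the gripper's body presses on something with over 40 N, if the wrist force passes 120 N, or if a joint passes its speed limit or range.

## Robot

A 7-joint arm with a two-finger parallel gripper is mounted at the origin on the work surface. World frame = base frame: x ahead of the robot, y to its left, z up, the work surface at z = 0. Lengths are in m, angles in rad, forces in N, time in s.
With the tool pointing down it reaches from about 0.35 to 0.9 m from the base axis. Payload 8.1 kg.
Tool frame: the origin (TCP) lies on the mounting face of the last link; the fingertips stand 178 mm ahead of it and the grasp point (between the pads) lies 159 mm ahead of it; z points along the fingers, y is the line along which they close (so a half turn about z gives the same grasp; the last joint's range is limited). The gripper opens to 92 mm and grips with 3 to 60 N. Pads are 19 mm wide; open, the fingers measure 130 mm over their backs; the gripper's body (75 mm by 190 mm) begins 47 mm behind the grasp point.
Start: joints at [-1.283, 0.434, 0.025, 1.573, -0.012, 1.134, -0.075], TCP at [0.238, 0.578, 0.405] pointing down, gripper open.
Joint ranges: [-2.62, 2.62], [-0.44, 2.09], [-1.27, 1.32], [0.08, 2.57], [-1.32, 4.46], [0.12, 2], [-2.74, 2.74]. Speed limits (rad/s): [2.22, 2.22, 3.01, 3.01, 3.14, 3.14, 3.14].

## Interface

Orientations are given as a rotation vector (axis times angle).
In Python, from plant import read_state, camera, hand_in gives the robot as it stands.
- The arm moves only by the tool send_rows, never from a script. Its argument "plan" is a list of rows, each a list of 7 numbers: the finger opening in m, from 0 to 0.0918, then the shift along the world's x, y, z in m, then the turn, a rotation vector about the world's x, y, z in degrees. A call has 1 to 8 rows; each row shifts and turns the commanded pose from where the row before left it; what a row does not reach is not made up. A row lasts 1/10 s, in which the tool goes at most 50 mm and 8.59 degrees, less where a joint would pass 70% of its speed; a pose out of reach is approached as far as the arm can. A call with a gripper value outside its range is refused whole. The fingers move at their own pace and stop on an object; the grip force is fixed at half the most. Time passes only in rows, so rows that do not move let the fingers close. It gives the time, the measured TCP pose, the force, the opening and the grip force at its end, in the units of the state.
- read_state(): the state, without advancing time (a new reading comes with each control period).
- camera(name): name is "scene" or "top" or "wrist"; returns a dict with "color" (420x560x3 uint8, blue, green, red), "depth" (420x560 float32, m along the optical axis (not along the pixel's ray), 0 where there is no reading), "mtx" (3x3 intrinsics, pixels), "D" ([k1, k2, p1, p2, k3] as OpenCV has them; the pictures are not rectified), "origin" and "orientation" of the camera in the world. Camera axes: x right, y down, z forward; pixel columns grow to the right and rows downward; lengths in m; the calibration is good to about 2 mm. A picture is of the moment at which its call begins.
- hand_in(): hands the job in; it is judged then, once.
The state is a dict: "time_s": time; "q": joint angles; "qvel": joint speeds; "tau": joint torques, N m; "tcp_pos": TCP position; "eef_rot": TCP orientation; "contact_force": force on the tool from outside, world axes, zero at the start; "torque": the same for the moment, N m; "opening": finger opening in m; "grasp_force": force on a finger pad.
Only numpy, scipy, OpenCV 4.12 (cv2) and the standard library are available. Lean on these libraries where they do the work, as an engineer would, in place of code of your own. Each camera call takes 0.05 s, during which the arm holds its last target. There are 200 camera calls.

## Working session

There is one attempt and no reset: what is moved stays moved. The work goes in short steps, Python scripts to look and compute and a tool call to move; the robot and the scene stay as the last step left them, time stands still between calls to the robot, and variables do not carry over. Pictures are saved under pics/ and viewed, at most 11 in all, crops included, and the job is handed in when it is done.

Besides the shell and the picture viewer there is one more tool, called after ">>>" as a command line: name --pt "numbers of a row" for each row, then --argument value for the rest. send_rows: Moves the arm, as the interface text tells. Its arguments: {"type":"object","properties":{"plan":{"type":"array","items":{"type":"array","items":{"type":"number"}}}},"required":["plan"]}

```bash
mkdir -p pics; ls
cat > h.py <<'E'
import numpy as np, cv2
from plant import read_state, camera, hand_in
from scipy.spatial.transform import Rotation as R
def pose(c):
    o=np.array(c["orientation"]);
    M=o if o.shape==(3,3) else R.from_rotvec(o).as_matrix()
    return np.array(c["origin"]),M
def ray(c,uv):
    p=cv2.undistortPoints(np.array(uv,float).reshape(-1,1,2),np.array(c["mtx"]),np.array(c["D"])).reshape(-1,2)
    o,M=pose(c); return o,np.c_[p,np.ones(len(p))]@M.T
def onz(c,uv,z):
    o,d=ray(c,uv); return o+d*((z-o[2])/d[:,2])[:,None]
def cloud(c):
    d=c["depth"];v,u=np.mgrid[:d.shape[0],:d.shape[1]]
    o,r=ray(c,np.c_[u.ravel(),v.ravel()]);P=o+r*d.reshape(-1,1);P[d.ravel()==0]=np.nan
    return P.reshape(*d.shape,3)
E
python3 - <<'E'
from h import *
s=read_state();print({k:np.round(v,3) for k,v in s.items()})
for n in("scene","top"):
    c=camera(n);cv2.imwrite(f"pics/{n}0.png",c["color"]);np.save(f"{n}.npy",c,allow_pickle=True);print(n,c["origin"],c["orientation"])
E
```

```text
pics
{'time_s': np.float64(0.0), 'q': array([-1.283,  0.435,  0.025,  1.574, -0.012,  1.134, -0.075]), 'qvel': array([-0.001,  0.001,  0.   ,  0.   ,  0.   ,  0.   , -0.   ]), 'tau': array([ 1.0000e-03, -6.6787e+01,  9.8500e-01, -3.1446e+01, -6.0000e-02,
        4.3000e-02,  0.0000e+00]), 'tcp_pos': array([0.238, 0.578, 0.404]), 'eef_rot': array([-6.100e-01, -3.082e+00,  2.000e-03]), 'contact_force': array([-0.364, -0.4  , -0.633]), 'torque': array([0.023, 0.007, 0.018]), 'grasp_force': np.float64(0.0), 'opening': np.float64(0.092)}
scene [ 1.19208176 -0.61630068  0.85307395] [-2.21883454 -0.87698546  0.39061261]
top [ 0.41782669 -0.07344189  1.14560002] [-2.12261729  2.0863917  -0.2210028 ]
```

View pics/top0.png

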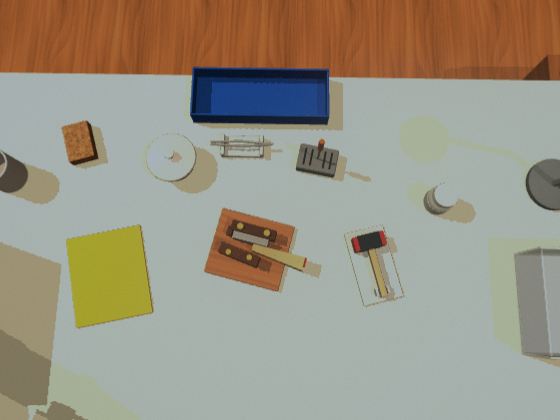

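View pics/scene0.png

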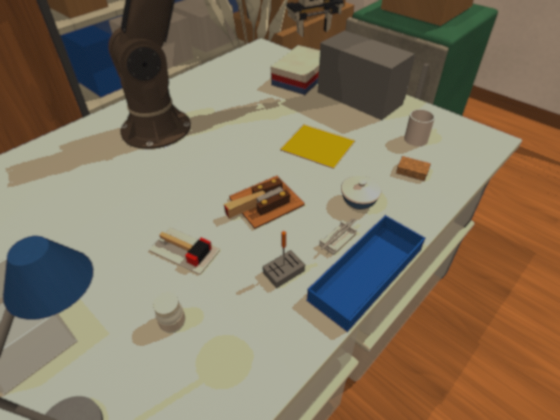

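Top view: vise at (250,250) with the wedge's butt at (305,264); hammer on its rest at (375,265), head toward the top of the picture; mat at (110,275), bowl at (171,157). Scene view confirms the layout.

Run:
```python
from h import *
c=np.load("top.npy",allow_pickle=True).item();I=c["color"];hsv=cv2.cvtColor(I,cv2.COLOR_BGR2HSV)
cv2.imwrite("pics/crop1.png",cv2.resize(I[200:310,195:410],None,fx=3.7,fy=3.7,interpolation=cv2.INTER_CUBIC))
P=cloud(c)
def blobs(m,z,box,mn=4):
    M=np.zeros(m.shape,np.uint8);u0,v0,u1,v1=box;M[v0:v1,u0:u1]=m[v0:v1,u0:u1]
    n,l,st,ce=cv2.connectedComponentsWithStats(M)
    for i in range(1,n):
        if st[i,4]>=mn:
            cn=np.argwhere(l==i)[:,::-1].astype(np.float32);r=cv2.minAreaRect(cn);b=onz(c,cv2.boxPoints(r),z)
            print(st[i,4],ce[i].round(1),onz(c,[ce[i]],z)[0].round(4),'depthz',np.nanmedian(P[...,2][l==i]).round(4),'corners',b[:,:2].round(3).tolist())
H,S,V=hsv[...,0],hsv[...,1],hsv[...,2]
red=((H<6)|(H>172))&(S>170)&(V>90)
print("red hammer");blobs(red,.042,(340,220,400,310))
print("red wedge");blobs(red,.046,(290,245,320,285),1)
print("yellow mat");blobs((H>20)&(H<35)&(S>150),.005,(50,210,170,340),100)
print("wood hammer");blobs((H>8)&(H<30)&(S>80),.034,(340,230,400,310),20)
print("wood wedge");blobs((H>14)&(H<30)&(S>60)&(V>130),.046,(240,235,320,285),20)
print("vise base");blobs((S>80),.012,(195,200,320,300),100)
for uv in((250,240),(240,255),(280,257),(370,242),(376,268),(171,157),(442,198)): print(uv,P[uv[1],uv[0]].round(4))
```

```text
red hammer
44 [382.5 237.6] [ 0.5858 -0.295   0.042 ] depthz 0.0404 corners [[0.597, -0.287], [0.6, -0.295], [0.575, -0.302], [0.572, -0.295]]
54 [356.2 244.1] [ 0.5706 -0.2373  0.042 ] depthz 0.0409 corners [[0.583, -0.23], [0.586, -0.238], [0.558, -0.245], [0.556, -0.237]]
red wedge
8 [304.2 262.5] [ 0.5281 -0.124   0.046 ] depthz 0.0454 corners [[0.521, -0.121], [0.536, -0.125], [0.535, -0.127], [0.52, -0.123]]
yellow mat
6708 [108.6 276.2] [0.4942 0.3103 0.005 ] depthz 0.0055 corners [[0.583, 0.422], [0.611, 0.25], [0.409, 0.205], [0.382, 0.371]]
wood hammer
356 [377.3 272.5] [ 0.5103 -0.2835  0.034 ] depthz 0.0333 corners [[0.56, -0.262], [0.565, -0.277], [0.463, -0.304], [0.458, -0.289]]
wood wedge
732 [287.4 257.1] [ 0.5391 -0.0876  0.046 ] depthz 0.0452 corners [[0.556, -0.008], [0.618, -0.034], [0.555, -0.179], [0.494, -0.151]]
23 [248.7 256.8] [ 0.5383 -0.0038  0.046 ] depthz 0.0486 corners [[0.544, 0.0], [0.545, -0.009], [0.534, -0.009], [0.534, -0.0]]
71 [283.7 274.9] [ 0.5007 -0.0802  0.046 ] depthz 0.0002 corners [[0.481, -0.072], [0.521, -0.08], [0.52, -0.089], [0.48, -0.081]]
vise base
4985 [251.8 250.6] [ 0.5561 -0.0081  0.012 ] depthz 0.0139 corners [[0.508, 0.098], [0.656, 0.064], [0.601, -0.147], [0.456, -0.108]]
(250, 240) [ 0.5749 -0.0055  0.0471]
(240, 255) [0.5415 0.015  0.0499]
(280, 257) [ 0.5392 -0.0715  0.0455]
(370, 242) [ 0.5757 -0.2675  0.0422]
(376, 268) [ 0.5202 -0.2811  0.0324]
(171, 157) [0.7531 0.1729 0.0719]
(442, 198) [ 0.6677 -0.4169  0.0819]
```

View pics/crop1.png

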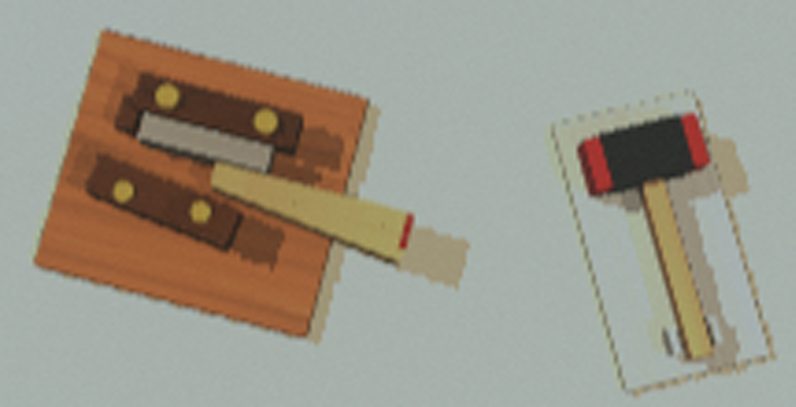

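>>> send_rows --pt "0.09 0.012 -0.035 0 0 0 4.6" --pt "0.09 0.012 -0.035 0 0 0 4.6" --pt "0.09 0.012 -0.035 0 0 0 4.6" --pt "0.09 0.012 -0.035 0 0 0 4.6" --pt "0.09 0.012 -0.035 0 0 0 4.6" --pt "0.09 0.012 -0.035 0 0 0 4.6" --pt "0.09 0.012 -0.035 0 0 0 4.6" --pt "0.09 0.012 -0.035 0 0 0 4.6"

```text
time_s: 0.9
tcp_pos: [0.3343, 0.2963, 0.4046]
eef_rot: [0.399, -3.116, 0.0]
contact_force: [0.2, 0.5, -0.1]
opening: 0.0904
grasp_force: 0.0
```

>>> send_rows --pt "0.09 0.012 -0.035 0 0 0 0" --pt "0.09 0.012 -0.035 0 0 0 0" --pt "0.09 0.012 -0.035 0 0 0 0" --pt "0.09 0.012 -0.035 0 0 0 0" --pt "0.09 0.012 -0.035 0 0 0 0" --pt "0.09 0.012 -0.035 0 0 0 0" --pt "0.09 0.012 -0.035 0 0 0 0" --pt "0.09 0.012 -0.035 0 0 0 0"

```text
time_s: 1.7
tcp_pos: [0.4301, 0.0163, 0.4047]
eef_rot: [0.394, -3.117, -0.0]
contact_force: [1.0, 0.6, 0.0]
opening: 0.0901
grasp_force: 0.0
```

>>> send_rows --pt "0.09 0.012 -0.035 -0.015 0 0 0" --pt "0.09 0.012 -0.035 -0.015 0 0 0" --pt "0.09 0.012 -0.035 -0.015 0 0 0" --pt "0.09 0.012 -0.035 -0.015 0 0 0" --pt "0.09 0.012 -0.035 -0.015 0 0 0" --pt "0.09 0.012 -0.035 -0.015 0 0 0" --pt "0.09 0.012 -0.035 -0.015 0 0 0" --pt "0.09 0 0 0 0 0 0"

```text
time_s: 2.5
tcp_pos: [0.5138, -0.2319, 0.2977]
eef_rot: [0.385, -3.115, 0.003]
contact_force: [-0.1, -0.5, 0.9]
opening: 0.0901
grasp_force: 0.0
```

Run:
```python
from h import *
s=read_state();print(s["tcp_pos"],s["eef_rot"],s["q"].round(2) if hasattr(s["q"],'round') else s["q"])
c=camera("wrist");cv2.imwrite("pics/w1.png",c["color"]);np.save("w1.npy",c,allow_pickle=True);print(c["origin"],c["orientation"])
hsv=cv2.cvtColor(c["color"],cv2.COLOR_BGR2HSV);H,S,V=[hsv[...,i] for i in range(3)]
red=(((H<6)|(H>172))&(S>170)&(V>80)).astype(np.uint8)
n,l,st,ce=cv2.connectedComponentsWithStats(red);P=cloud(c)
for i in range(1,n):
    if st[i,4]>60: print(st[i],ce[i].round(1),onz(c,[ce[i]],.042)[0].round(4),np.nanmedian(P[l==i],axis=0).round(4))
```

```text
[ 0.51375816 -0.23191075  0.29772894] [ 0.38474159 -3.11524965  0.003493  ] [ 0.06  0.46  0.38  1.87 -0.22  0.85  2.36]
[ 0.44810865 -0.24782495  0.27601917] [1.82710803 2.34290982 0.29394298]
[244 252  17  21 285] [252.8 262.8] [ 0.5503 -0.2426  0.042 ] [ 0.5533 -0.2431  0.0365]
```

View pics/w1.png

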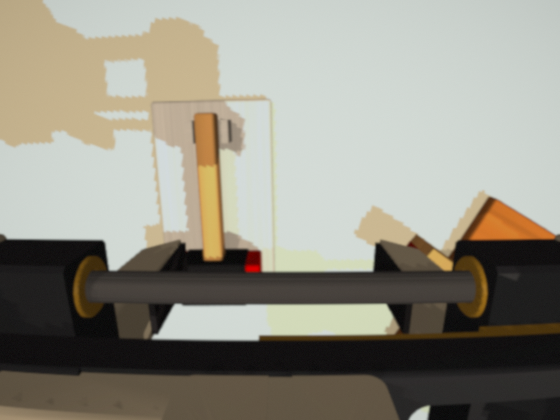

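Wrist view: handle from (206,115) to (212,258), head partly hidden behind the gripper bar, its +y red face at (253,262).

Run:
```python
from h import *
c=np.load("w1.npy",allow_pickle=True).item()
hsv=cv2.cvtColor(c["color"],cv2.COLOR_BGR2HSV);H,S,V=[hsv[...,i] for i in range(3)]
m=((H>8)&(H<30)&(S>120));P=cloud(c)
a=[]
for v in range(172,254,4):
    u=np.where(m[v,180:240])[0]+180
    q=onz(c,[[u.min()-.5,v],[u.max()+.5,v]],.034); a.append(q[:,:2].ravel())
a=np.array(a);mid=(a[:,:2]+a[:,2:])/2
for r in (0,10,20): print(a[r].round(4),np.linalg.norm(a[r,:2]-a[r,2:]).round(4))
d=np.linalg.svd(mid-mid.mean(0))[2][0];d*=np.sign(d[0]);print("yaw",np.degrees(np.arctan2(d[1],d[0])),mid.mean(0),mid[-1])
g=np.array([.5297,-.2788]);t=mid.mean(0)+d*((g-mid.mean(0))@d);print("axis at grip",t, "+14:",t+.014*d)
v=R.from_rotvec(read_state()["eef_rot"]).as_matrix();print("tool y ang",np.degrees(np.arctan2(v[1,1],v[0,1])))
# vise corners from top
c=np.load("top.npy",allow_pickle=True).item()
f=lambda L,z: onz(c,np.array(L)/3.7+[195,200],z)[:,:2].round(4).tolist()
print("base",f([(103,30),(370,100),(308,337),(35,262)],.012))
print("wedge straight",f([(215,165),(412,213)],.046),"slant",f([(212,185),(400,263)],.046))
print("blank -x edge",f([(137,137),(268,172)],.048),"+x/-y corner",f([(272,148)],.048))
print("cheek face",f([(100,152),(242,214)],.046),'fence',f([(140,112),(272,148)],.048))
```

```text
[ 0.4976 -0.2946  0.494  -0.2805] 0.0146
[ 0.5252 -0.2872  0.5215 -0.2726] 0.015
[ 0.555  -0.2815  0.5503 -0.263 ] 0.0191
yaw 15.003014993663761 [ 0.52366162 -0.27994522] [ 0.55262249 -0.27222944]
axis at grip [ 0.5295817 -0.2783586] +14: [ 0.54310447 -0.27473442]
tool y ang 104.17257640923387
base [[0.6521, 0.0607], [0.6112, -0.1042], [0.4678, -0.0688], [0.5093, 0.0958]]
wedge straight [[0.5651, -0.0125], [0.5389, -0.1285]] slant [[0.5533, -0.0111], [0.5096, -0.1217]]
blank -x edge [[0.5806, 0.0338], [0.5612, -0.0438]] +x/-y corner [[0.5755, -0.0459]]
cheek face [[0.5716, 0.0555], [0.5366, -0.0291]] fence [[0.5956, 0.0326], [0.5755, -0.0459]]
```

>>> send_rows --pt "0.09 0.015 -0.022 0 0 0 0.7" --pt "0.09 0.0143 -0.0208 0 0 0 0" --pt "0.09 0 0 -0.036 0 0 0" --pt "0.09 0 0 -0.036 0 0 0" --pt "0.09 0 0 -0.02 0 0 0" --pt "0.09 0 0 -0.0157 0 0 0" --pt "0.09 0 0 0 0 0 0" --pt "0.09 0 0 0 0 0 0"

```text
time_s: 3.35
tcp_pos: [0.5438, -0.2697, 0.1927]
eef_rot: [-0.414, 3.114, -0.0]
contact_force: [0.1, 0.7, 0.6]
opening: 0.0899
grasp_force: 0.0
```

>>> send_rows --pt "0.09 -0.0007 -0.005 -0.0015 0 0 0" --pt "0.09 0 0 0 0 0 0" --pt "0.01 0 0 0 0 0 0" --pt "0.01 0 0 0 0 0 0" --pt "0.01 0 0 0 0 0 0" --pt "0.01 0 0 0 0 0 0" --pt "0.01 0 0 0 0 0 0" --pt "0.01 0 0 0 0 0 0"

```text
time_s: 4.15
tcp_pos: [0.5427, -0.2748, 0.1905]
eef_rot: [0.413, -3.114, -0.0]
contact_force: [0.0, -0.8, -0.0]
opening: 0.0467
grasp_force: 0.0
```

>>> send_rows --pt "0.0 0 0 0 0 0 0" --pt "0.0 0 0 0 0 0 0" --pt "0.0 0 0 0 0 0 0" --pt "0.0 0 0 0 0 0 0" --pt "0.0 0 0 0 0 0 0" --pt "0.0 0 0 0 0 0 0"

```text
time_s: 4.75
tcp_pos: [0.5427, -0.275, 0.1906]
eef_rot: [-0.413, 3.114, -0.0]
contact_force: [0.7, -0.7, -0.1]
opening: 0.0139
grasp_force: 30.0
```

>>> send_rows --pt "0.0 0 0 0.008 0 0 0" --pt "0.0 0 0 0.012 0 0 0" --pt "0.0 0 0 0.015 0 0 0" --pt "0.0 0 0 0.015 0 0 0" --pt "0.0 0 0 0.01 0 0 0" --pt "0.0 0 0 0 0 0 0" --pt "0.0 0 0 0 0 0 0"

```text
time_s: 5.45
tcp_pos: [0.5427, -0.2748, 0.2508]
eef_rot: [-0.413, 3.114, -0.0]
contact_force: [-0.2, 0.7, -1.9]
opening: 0.0139
grasp_force: 30.0
```

>>> send_rows --pt "0.0 -0.011 0.016 0 0 0 -5" --pt "0.0 -0.012 0.017 0 0 0 -5" --pt "0.0 -0.012 0.017 0 0 0 -5" --pt "0.0 -0.012 0.017 0 0 0 -5" --pt "0.0 -0.012 0.017 0 0 0 -5" --pt "0.0 -0.012 0.0169 0 0 0 -3.9" --pt "0.0 0 0 0 0 0 0" --pt "0.0 0 0 0 0 0 0"

```text
time_s: 6.25
tcp_pos: [0.4717, -0.1737, 0.2502]
eef_rot: [-0.374, -3.119, 0.0]
contact_force: [0.2, 0.2, -1.4]
opening: 0.0138
grasp_force: 30.0
```

>>> send_rows --pt "0.0 0 0 -0.015 0 0 0" --pt "0.0 0 0 -0.015 0 0 0" --pt "0.0 0 0 -0.012 0 0 0" --pt "0.0 0 0 -0.008 0 0 0" --pt "0.0 0 0 0 0 0 0" --pt "0.0 0 0 0 0 0 0"

```text
time_s: 6.85
tcp_pos: [0.4718, -0.1744, 0.2006]
eef_rot: [-0.378, -3.119, 0.0]
contact_force: [0.3, 0.1, -1.9]
opening: 0.0138
grasp_force: 30.0
```

Run:
```python
from h import *
s=read_state();v=R.from_rotvec(s["eef_rot"]).as_matrix();print(s["tcp_pos"],"tool y ang",np.degrees(np.arctan2(v[1,1],v[0,1])),s["contact_force"])
c=camera("top");cv2.imwrite("pics/t2.png",cv2.resize(c["color"][200:310,215:390],None,fx=4.5,fy=4.5,interpolation=cv2.INTER_CUBIC))
np.save("t2.npy",c,allow_pickle=True)
c=camera("scene");cv2.imwrite("pics/s2.png",cv2.resize(c["color"][150:280,150:320],None,fx=4.5,fy=4.5,interpolation=cv2.INTER_CUBIC))
```

```text
[ 0.47181185 -0.17438474  0.20060316] tool y ang 76.18765567668487 [ 0.32192028  0.05681643 -1.86821572]
```

View pics/t2.png

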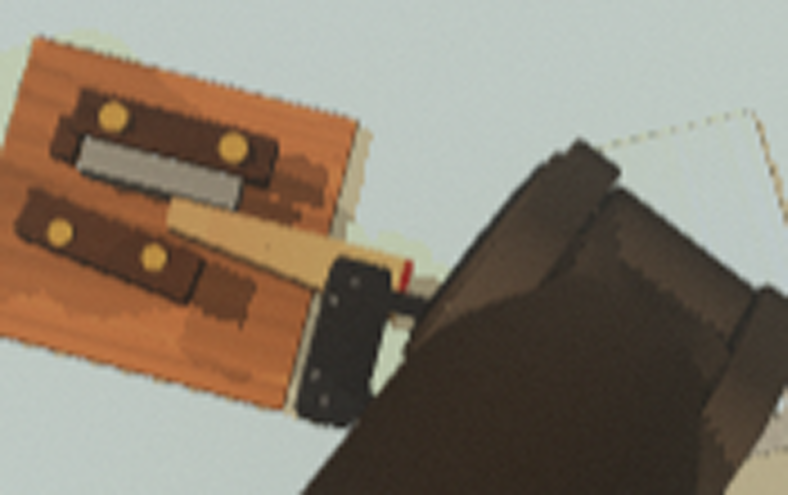

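View pics/s2.png

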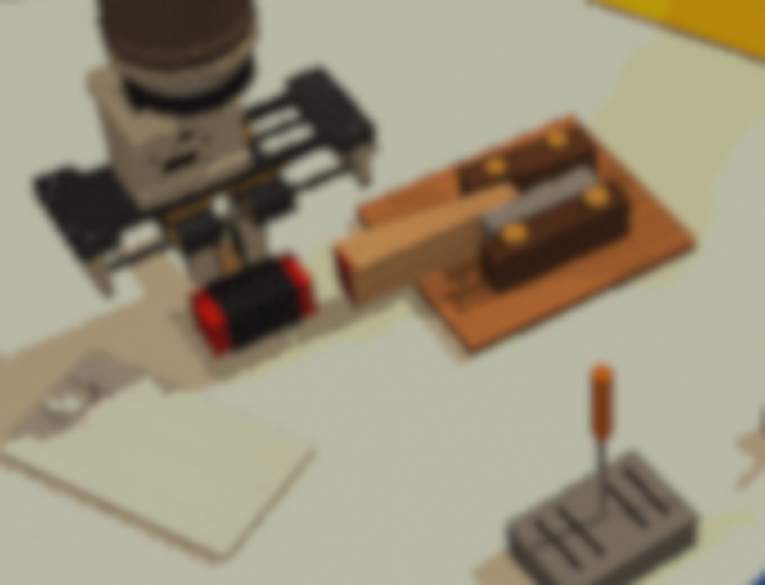

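Hammer is level, about 25 mm short of the red butt (crop (345,265) in the scene view), aligned with the vise axis.

>>> send_rows --pt "0.0 0.0012 0.00485 0 0 0 0" --pt "0.0 0.0012 0.00485 0 0 0 0" --pt "0.0 0.0012 0.00485 0 0 0 0" --pt "0.0 0.0012 0.00485 0 0 0 0" --pt "0.0 0.0006 0.00243 0 0 0 0" --pt "0.0 0.0006 0.00243 0 0 0 0" --pt "0.0 0.0006 0.00243 0 0 0 0" --pt "0.0 0.0006 0.00243 0 0 0 0"

```text
time_s: 7.75
tcp_pos: [0.4789, -0.1449, 0.2005]
eef_rot: [0.378, 3.119, -0.0]
contact_force: [0.3, -0.1, -1.5]
opening: 0.014
grasp_force: 30.0
```

>>> send_rows --pt "0.0 0.0006 0.00243 0 0 0 0" --pt "0.0 0.0006 0.00243 0 0 0 0" --pt "0.0 0.0006 0.00243 0 0 0 0" --pt "0.0 0.0006 0.00243 0 0 0 0"

```text
time_s: 8.15
tcp_pos: [0.4814, -0.135, 0.2006]
eef_rot: [0.377, 3.119, 0.0]
contact_force: [-0.1, -0.7, -1.1]
opening: 0.0138
grasp_force: 30.0
```

>>> send_rows --pt "0.0 0.0006 0.00243 0 0 0 0" --pt "0.0 0.0006 0.00243 0 0 0 0"

```text
time_s: 8.35
tcp_pos: [0.4825, -0.1301, 0.2005]
eef_rot: [-0.377, -3.119, -0.0]
contact_force: [0.4, -0.7, -1.5]
opening: 0.0132
grasp_force: 30.0
```

>>> send_rows --pt "0.0 0.0006 0.00243 0 0 0 0" --pt "0.0 0.0006 0.00243 0 0 0 0"

```text
time_s: 8.55
tcp_pos: [0.4837, -0.1253, 0.2005]
eef_rot: [-0.377, -3.119, -0.0]
contact_force: [-0.3, -1.3, -1.3]
opening: 0.0136
grasp_force: 30.0
```

>>> send_rows --pt "0.0 0.0006 0.00243 0 0 0 0" --pt "0.0 0.0006 0.00243 0 0 0 0" --pt "0.0 0.0006 0.00243 0 0 0 0" --pt "0.0 0.0006 0.00243 0 0 0 0"

```text
time_s: 8.95
tcp_pos: [0.4861, -0.1156, 0.2005]
eef_rot: [-0.377, -3.119, -0.0]
contact_force: [-0.8, 0.3, -1.3]
opening: 0.0141
grasp_force: 30.0
```

>>> send_rows --pt "0.0 0.0006 0.00243 0 0 0 0" --pt "0.0 0.0006 0.00243 0 0 0 0" --pt "0.0 0.0006 0.00243 0 0 0 0"

```text
time_s: 9.25
tcp_pos: [0.4879, -0.1083, 0.2005]
eef_rot: [-0.377, -3.119, -0.0]
contact_force: [-0.3, -0.1, -1.8]
opening: 0.0139
grasp_force: 30.0
```

Run:
```python
from h import *
s=read_state();print(s["tcp_pos"],s["contact_force"],s["torque"])
a=camera("top")["color"][200:310,215:390];b=camera("scene")["color"][150:260,170:320]
f=lambda x,k:cv2.resize(x,k,interpolation=cv2.INTER_CUBIC)
cv2.imwrite("pics/m3.png",np.vstack([f(a,(477,300)),f(b,(477,300))]))
```

```text
[ 0.48794494 -0.10826731  0.20053646] [-0.32764533 -0.09169486 -1.75829769] [-0.08908041  0.07316382  0.02728467]
```

View pics/m3.png

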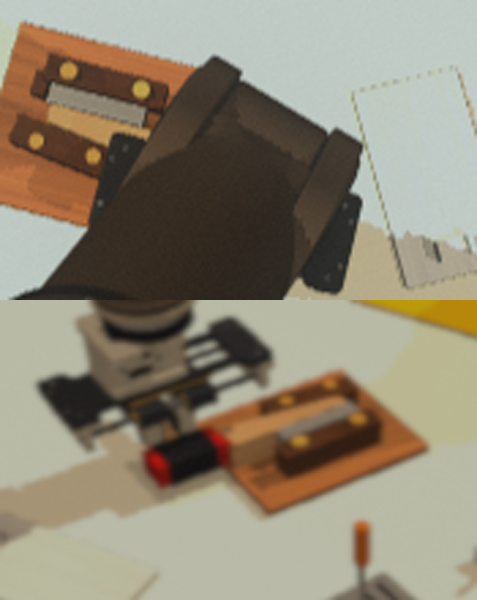

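The hammer is on the butt (lower half, (225,445)) and the wedge's tip has slid well along the blank (upper half, (50,120)); no resistance yet.

>>> send_rows --pt "0.0 0.0005 0.00194 0 0 0 0" --pt "0.0 0.0005 0.00194 0 0 0 0" --pt "0.0 0.0005 0.00194 0 0 0 0"

```text
time_s: 9.65
tcp_pos: [0.4894, -0.1025, 0.2005]
eef_rot: [0.377, 3.119, 0.0]
contact_force: [0.4, -0.1, -2.0]
opening: 0.0138
grasp_force: 30.0
```

>>> send_rows --pt "0.0 0.0005 0.00194 0 0 0 0" --pt "0.0 0.0005 0.00194 0 0 0 0"

```text
time_s: 9.85
tcp_pos: [0.4904, -0.0986, 0.2005]
eef_rot: [-0.377, -3.119, -0.0]
contact_force: [0.8, -0.3, -2.0]
opening: 0.0135
grasp_force: 30.0
```

>>> send_rows --pt "0.0 0.0005 0.00194 0 0 0 0" --pt "0.0 0.0005 0.00194 0 0 0 0"

```text
time_s: 10.05
tcp_pos: [0.4916, -0.0949, 0.2006]
eef_rot: [0.378, 3.118, -0.0]
contact_force: [-0.5, -1.7, -2.6]
opening: 0.0138
grasp_force: 30.0
```

Run:
```python
from h import *
c=camera("top");np.save("t4.npy",c,allow_pickle=True);a=c["color"][215:285,215:285]
cv2.imwrite("pics/t4.png",cv2.resize(a,(560,560),interpolation=cv2.INTER_CUBIC))
```

```text
(no output)
```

View pics/t4.png

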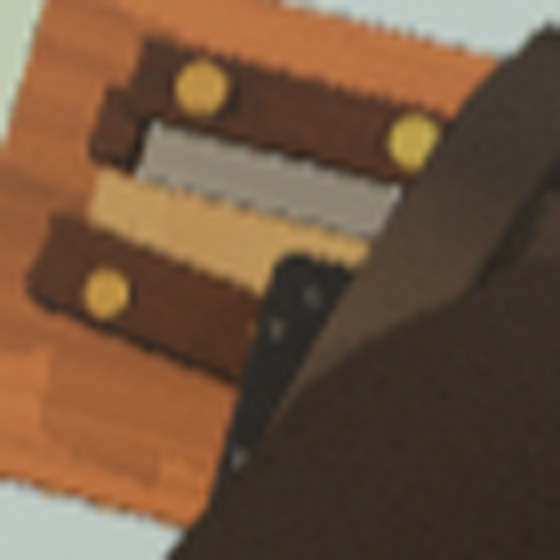

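The wedge (light, (230,230)) now nearly fills the gap between cheek and blank: jam is near, so smaller steps.

>>> send_rows --pt "0.0 0.0004 0.0015 0 0 0 0" --pt "0.0 0.0003 0.001 0 0 0 0"

```text
time_s: 10.3
tcp_pos: [0.4922, -0.0925, 0.2006]
eef_rot: [0.378, 3.118, -0.0]
contact_force: [-0.2, -2.8, -2.2]
opening: 0.0134
grasp_force: 30.0
```

>>> send_rows --pt "0.0 0.0003 0.001 0 0 0 0" --pt "0.0 0.0003 0.001 0 0 0 0"

```text
time_s: 10.5
tcp_pos: [0.4927, -0.0907, 0.2006]
eef_rot: [0.378, 3.118, -0.001]
contact_force: [0.2, -3.9, -1.1]
opening: 0.0137
grasp_force: 30.0
```

>>> send_rows --pt "0.0 0.0004 0.00146 0 0 0 0" --pt "0.0 0.0004 0.00146 0 0 0 0"

```text
time_s: 10.7
tcp_pos: [0.4936, -0.0876, 0.2006]
eef_rot: [0.378, 3.118, -0.0]
contact_force: [0.5, -3.6, -1.8]
opening: 0.0134
grasp_force: 30.0
```

>>> send_rows --pt "0.0 0.0004 0.00146 0 0 0 0" --pt "0.0 0.0004 0.00146 0 0 0 0"

```text
time_s: 10.9
tcp_pos: [0.4945, -0.0849, 0.2006]
eef_rot: [0.378, 3.118, -0.001]
contact_force: [1.0, -6.4, -2.3]
opening: 0.014
grasp_force: 30.0
```

>>> send_rows --pt "0.0 0.0004 0.00146 0 0 0 0" --pt "0.0 0.0004 0.00146 0 0 0 0"

```text
time_s: 11.1
tcp_pos: [0.4955, -0.0822, 0.2007]
eef_rot: [0.379, 3.117, -0.001]
contact_force: [1.2, -7.5, -2.0]
opening: 0.0139
grasp_force: 30.1
```

>>> send_rows --pt "0.0 0.0004 0.00146 0 0 0 0" --pt "0.0 0.0004 0.00146 0 0 0 0"

```text
time_s: 11.3
tcp_pos: [0.4958, -0.0803, 0.2007]
eef_rot: [0.381, 3.118, -0.003]
contact_force: [-1.5, -13.5, -1.0]
opening: 0.0137
grasp_force: 30.3
```

Run:
```python
from h import *
c0=np.load("t4.npy",allow_pickle=True).item()["color"]
c=camera("top");np.save("t5.npy",c,allow_pickle=True);a=c["color"][215:285,215:285]
b=camera("scene");np.save("s5.npy",b,allow_pickle=True);b=b["color"][165:235,195:300]
f=lambda x,k:cv2.resize(x,k,interpolation=cv2.INTER_CUBIC)
cv2.imwrite("pics/m5.png",np.hstack([f(a,(350,350)),f(b,(450,350))]))
```

```text
(no output)
```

View pics/m5.png

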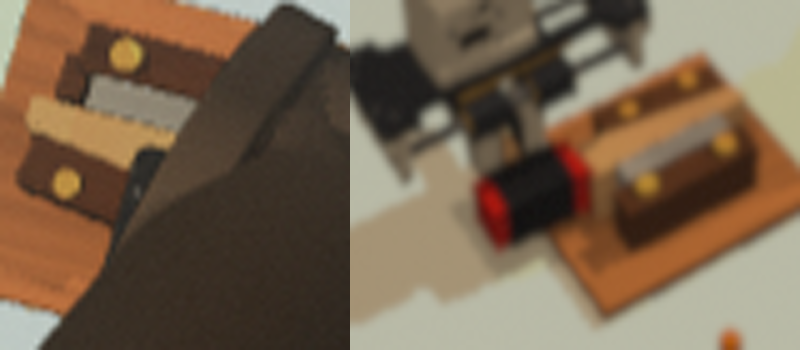

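Wedge fills the gap along the whole cheek (left half), hammer still straight on the butt (right half, (580,180)); force has risen to 13.5 N, so it's jamming.

>>> send_rows --pt "0.0 0.0003 0.001 0 0 0 0"

```text
time_s: 11.5
tcp_pos: [0.4958, -0.0799, 0.2006]
eef_rot: [0.382, 3.118, -0.004]
contact_force: [-2.4, -14.6, -0.0]
opening: 0.014
grasp_force: 30.5
```

>>> send_rows --pt "0.0 0.0003 0.001 0 0 0 0"

```text
time_s: 11.6
tcp_pos: [0.4957, -0.0795, 0.2006]
eef_rot: [-0.384, -3.118, 0.005]
contact_force: [-4.2, -15.9, -0.4]
opening: 0.0143
grasp_force: 30.7
```

>>> send_rows --pt "0.0 0.0003 0.001 0 0 0 0" --pt "0.0 0.0003 0.001 0 0 0 0"

```text
time_s: 11.8
tcp_pos: [0.4954, -0.0782, 0.2004]
eef_rot: [-0.385, -3.116, 0.007]
contact_force: [-7.1, -18.6, 1.1]
opening: 0.0145
grasp_force: 30.9
```

>>> send_rows --pt "0.0 -0.0012 -0.00485 0 0 0 0" --pt "0.0 -0.0012 -0.00485 0 0 0 0" --pt "0.0 -0.0012 -0.00485 0 0 0 0" --pt "0.0 -0.0012 -0.00485 0 0 0 0" --pt "0.0 0 0 0 0 0 0" --pt "0.0 0 0 0 0 0 0"

```text
time_s: 12.4
tcp_pos: [0.4923, -0.0939, 0.2005]
eef_rot: [-0.377, -3.119, -0.001]
contact_force: [-0.6, -0.7, -1.7]
opening: 0.014
grasp_force: 29.8
```

>>> send_rows --pt "0.0 0.0012 0.00485 0 0 0 0" --pt "0.0 0.0012 0.00485 0 0 0 0" --pt "0.0 0.0005 0.00194 0 0 0 0" --pt "0.0 0.0005 0.00194 0 0 0 0" --pt "0.0 0.0005 0.00194 0 0 0 0" --pt "0.0 0.0005 0.00194 0 0 0 0"

```text
time_s: 13.0
tcp_pos: [0.4951, -0.0792, 0.2003]
eef_rot: [-0.383, -3.116, 0.005]
contact_force: [-8.8, -15.1, 1.9]
opening: 0.0142
grasp_force: 30.2
```

>>> send_rows --pt "0.0 0.0001 0.001 0 0 0 0" --pt "0.0 0.0001 0.001 0 0 0 0"

```text
time_s: 13.2
tcp_pos: [0.4949, -0.0784, 0.2003]
eef_rot: [-0.386, -3.115, 0.007]
contact_force: [-9.2, -18.1, 1.9]
opening: 0.0141
grasp_force: 30.6
```

>>> send_rows --pt "0.0 0.0001 0.001 0 0 0 0"

```text
time_s: 13.3
tcp_pos: [0.4947, -0.0779, 0.2003]
eef_rot: [-0.387, -3.115, 0.008]
contact_force: [-9.6, -18.7, 1.8]
opening: 0.014
grasp_force: 30.9
```

>>> send_rows --pt "0.0 -0.0012 -0.00485 0 0 0 0" --pt "0.0 -0.0012 -0.00485 0 0 0 0" --pt "0.0 -0.0012 -0.00485 0 0 0 0" --pt "0.0 -0.0012 -0.00485 0 0 0 0" --pt "0.0 0 0 0 0 0 0" --pt "0.0 0 0 0 0 0 0"

```text
time_s: 13.9
tcp_pos: [0.4922, -0.0929, 0.2005]
eef_rot: [0.377, 3.119, 0.001]
contact_force: [-0.4, 0.8, -1.9]
opening: 0.0139
grasp_force: 29.8
```

Run:
```python
from h import *
a=camera("top")["color"][205:295,205:320];b=camera("scene")["color"][150:240,185:300]
f=lambda x,k:cv2.resize(x,k,interpolation=cv2.INTER_CUBIC)
cv2.imwrite("pics/m6.png",np.hstack([f(a,(400,313)),f(b,(400,313))]))
```

```text
(no output)
```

View pics/m6.png

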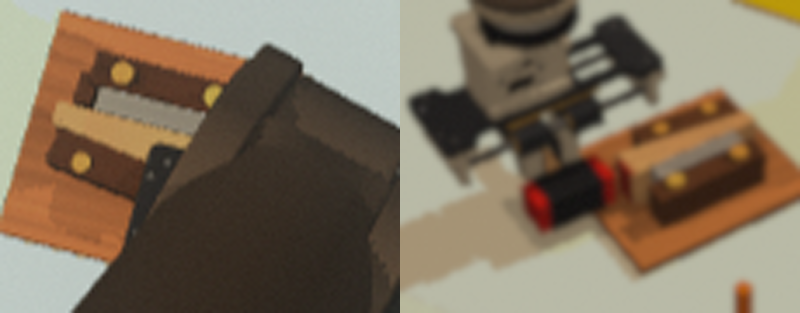

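Drawn back: clear gap between red face and butt at (615,175), wedge upright and snug. Third tap.

>>> send_rows --pt "0.0 0.0012 0.00485 0 0 0 0" --pt "0.0 0.0012 0.00485 0 0 0 0" --pt "0.0 0.0005 0.00194 0 0 0 0" --pt "0.0 0.0005 0.00194 0 0 0 0" --pt "0.0 0.0005 0.00194 0 0 0 0" --pt "0.0 0.0005 0.00194 0 0 0 0" --pt "0.0 0.0003 0.001 0 0 0 0"

```text
time_s: 14.7
tcp_pos: [0.4947, -0.0782, 0.2002]
eef_rot: [-0.385, -3.115, 0.007]
contact_force: [-10.3, -18.0, 2.5]
opening: 0.0139
grasp_force: 30.6
```

>>> send_rows --pt "0.0 0.0003 0.001 0 0 0 0"

```text
time_s: 14.8
tcp_pos: [0.4946, -0.0778, 0.2002]
eef_rot: [-0.387, -3.114, 0.008]
contact_force: [-12.0, -19.3, 2.7]
opening: 0.014
grasp_force: 30.8
```

>>> send_rows --pt "0.0 0.0001 0.0012 0 0 0 0"

```text
time_s: 14.9
tcp_pos: [0.4944, -0.0772, 0.2002]
eef_rot: [-0.388, -3.114, 0.009]
contact_force: [-13.7, -21.9, 3.1]
opening: 0.0146
grasp_force: 31.1
```

>>> send_rows --pt "0.0 -0.0012 -0.00485 0 0 0 0" --pt "0.0 -0.0012 -0.00485 0 0 0 0" --pt "0.0 -0.0012 -0.00485 0 0 0 0" --pt "0.0 -0.0012 -0.00485 0 0 0 0" --pt "0.0 -0.0005 -0.002 0 0 0 0" --pt "0.0 0 0 0 0 0 0" --pt "0.0 0 0 0 0 0 0" --pt "0.0 0 0 0 0 0 0"

```text
time_s: 15.7
tcp_pos: [0.4921, -0.0935, 0.2005]
eef_rot: [0.377, 3.119, 0.0]
contact_force: [0.2, 0.7, -1.3]
opening: 0.0136
grasp_force: 29.7
```

>>> send_rows --pt "0.0 -0.0024 -0.0097 0 0 0 0" --pt "0.0 -0.001 -0.004 0.01 0 0 0" --pt "0.0 0 0 0.022 0 0 0" --pt "0.0 0 0 0.022 0 0 0" --pt "0.0 0 0 0.022 0 0 0" --pt "0.0 0 0 0.022 0 0 0" --pt "0.0 0 0 0 0 0 0" --pt "0.0 0 0.01 0 0 0 0"

```text
time_s: 16.5
tcp_pos: [0.4884, -0.0986, 0.2991]
eef_rot: [0.381, 3.117, -0.0]
contact_force: [0.4, -0.3, -2.6]
opening: 0.0139
grasp_force: 29.7
```

>>> send_rows --pt "0.0 0 0.02 0 0 0 2" --pt "0.0 0 0.027 0 0 0 3" --pt "0.0 0 0.027 0 0 0 3" --pt "0.0 0 0.027 0 0 0 3" --pt "0.0 0 0.027 0 0 0 3" --pt "0.0 0 0.027 0 0 0 3" --pt "0.0 0 0.027 0 0 0 3" --pt "0.0 0 0.027 0 0 0 3"

```text
time_s: 17.3
tcp_pos: [0.4877, 0.1131, 0.2974]
eef_rot: [0.256, -3.129, 0.0]
contact_force: [-0.0, 0.7, -2.6]
opening: 0.0137
grasp_force: 29.7
```

>>> send_rows --pt "0.0 0 0.027 0 0 0 0" --pt "0.0 0 0.027 0 0 0 0" --pt "0.0 0 0.027 0 0 0 0" --pt "0.0 0 0.027 0 0 0 0" --pt "0.0 0 0.027 0 0 0 0" --pt "0.0 0 0.027 0 0 0 0" --pt "0.0 0 0.027 0 0 0 0" --pt "0.0 0 0.012 0 0 0 0"

```text
time_s: 18.1
tcp_pos: [0.4872, 0.3156, 0.2972]
eef_rot: [0.257, -3.129, -0.0]
contact_force: [-0.2, -0.8, -2.5]
opening: 0.014
grasp_force: 29.7
```

>>> send_rows --pt "0.0 0 0 -0.025 0 0 0" --pt "0.0 0 0 -0.025 0 0 0" --pt "0.0 0 0 -0.025 0 0 0" --pt "0.0 0 0 -0.018 0 0 0" --pt "0.0 0 0 -0.009 0 0 0" --pt "0.0 0 0 -0.003 0 0 0" --pt "0.0 0 0 -0.0015 0 0 0" --pt "0.0 0 0 0 0 0 0"

```text
time_s: 18.9
tcp_pos: [0.4889, 0.3125, 0.1926]
eef_rot: [-0.252, 3.131, 0.001]
contact_force: [-0.4, 0.8, -1.4]
opening: 0.0142
grasp_force: 29.7
```

>>> send_rows --pt "0.0 0 0 -0.002 0 0 0" --pt "0.0 0 0 -0.0015 0 0 0" --pt "0.0 0 0 0 0 0 0"

```text
time_s: 19.2
tcp_pos: [0.4886, 0.3126, 0.1887]
eef_rot: [-0.252, 3.131, 0.0]
contact_force: [-0.3, 0.5, -1.5]
opening: 0.0138
grasp_force: 29.7
```

>>> send_rows --pt "0.0 0 0 -0.001 0 0 0" --pt "0.0 0 0 -0.001 0 0 0" --pt "0.0 0 0 0 0 0 0"

```text
time_s: 19.5
tcp_pos: [0.4887, 0.3125, 0.1873]
eef_rot: [-0.252, 3.131, 0.001]
contact_force: [-3.0, -1.0, 7.5]
opening: 0.0137
grasp_force: 29.9
```

Touching the mat. Open, settle, then rise.

>>> send_rows --pt "0.02 0 0 0.0005 0 0 0" --pt "0.04 0 0 0 0 0 0" --pt "0.07 0 0 0 0 0 0" --pt "0.07 0 0 0 0 0 0" --pt "0.07 0 0 0 0 0 0" --pt "0.07 0 0 0 0 0 0" --pt "0.07 0 0 0 0 0 0" --pt "0.07 0 0 0 0 0 0"

```text
time_s: 20.3
tcp_pos: [0.4886, 0.3125, 0.187]
eef_rot: [0.252, -3.131, -0.0]
contact_force: [0.2, -0.9, -0.9]
opening: 0.0686
grasp_force: 0.0
```

>>> send_rows --pt "0.07 0 0 0.01 0 0 0" --pt "0.07 0 0 0.02 0 0 0" --pt "0.07 0 0 0.03 0 0 0" --pt "0.07 0 0 0.03 0 0 0" --pt "0.07 -0.04 0 0.02 0 0 0" --pt "0.07 -0.04 0 0.02 0 0 0" --pt "0.07 0 0 0 0 0 0" --pt "0.07 0 0 0 0 0 0"

```text
time_s: 21.1
tcp_pos: [0.4081, 0.3128, 0.3183]
eef_rot: [-0.254, 3.13, 0.003]
contact_force: [-0.6, -0.5, -1.2]
opening: 0.0698
grasp_force: 0.0
```

Run:
```python
from h import *
a=camera("top")["color"][200:330,60:320];b=camera("scene")["color"][110:240,185:380]
f=lambda x,k:cv2.resize(x,k,interpolation=cv2.INTER_CUBIC)
cv2.imwrite("pics/m7.png",np.vstack([f(a,(600,300)),f(b,(600,300))]))
```

```text
(no output)
```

View pics/m7.png

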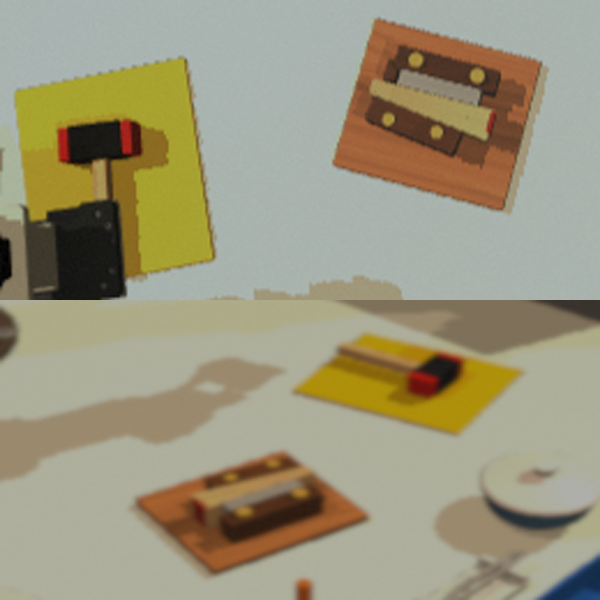

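The hammer lies on the mat, with its head at (98,142) and the handle inside the outline. The wedge is driven in and upright, snug against the blank, with its butt at (492,122).

```bash
python3 -c "
from plant import hand_in
print(hand_in())"
```

```text
the job is handed in; nothing more can be done
None
```

I drove the wedge to its stop with three taps peaking at about 20, 21 and 26 N, laid the hammer on the mat and handed the job in at about 21 s; `hand_in()` returned no verdict, and the clamping force on the blank couldn't be measured directly.

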